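# Slide the jar home in the heated shaker and set its dials

## Task

Slide the brown jar along the heated shaker's plate to the shaking place, without lifting or tipping it, in under the canopy and through the sprung clip until it is fully home against the stop; push gently and do not bump the canopy. Once the jar is home, turn the two dials, one after the other, so that each pointer stands on the long mark of its scale. Leave the other things on the bench where they are.

Things in the scene. Friction and masses are not known exactly. Their poses are not given: they have to be found in the camera images.
- shaker: White bench-top heated shaker, 215 x 350 mm, fixed. Origin on the bench below the middle of its warm plate; z up, y along its length, x away from its front panel. The bare metal plate is level, 55 mm above the bench, x -68..+60, y -168..+168 mm. Two printed 76 mm rings on it, both at x = 0: loading at y = +85, shaking at y = -96 mm. The front panel (x -150..-75) is 40 mm above the bench.
- jar: Closed brown jar with black screw cap, rigid, about 0.33 kg (varies), the only thing standing loose on the plate. Round body 60 mm across up to about 60 mm, shoulder to 73 mm, cap 49 mm across, 85 mm tall over all. Origin at the centre of its underside. It starts near the loading ring.
- home_switch (a joint): Sprung white pin (8 mm thick, 33 mm above the plate) between the flats of the clip's black V stop (16 to 50 mm above the plate). In m: 0 free, 0.006 when the jar's round side lies against both flats: home. Under 0.6 N, so the jar stays where it is left. The stop is rigid: when home the force on the pusher rises at once; over 30 N on the jar is too much.
- jaw_near (a joint): Sprung jaw of the clip, on the front-panel side. The clip (jaws, stop and pin in one) was clamped in slots of the plate by the last user, at x = 0 but not exactly on the ring: the seated jar's centre may be anywhere from y = -104 to -88 mm, which is not reported; feel for it. Value in rad: 0 at rest, about 0.12 spread by the jar's full width.
- jaw_far (a joint): The same jaw mirrored. The jaws' white rollers, 12 mm thick, 20 to 47 mm above the plate, rest at x = +-30.5 mm, 19 mm before the seated jar's centre (towards +y): a 49 mm mouth. The jar, slid in towards -y, spreads them (2 to 6 N) and they close behind it, but it is home only against the stop. Push it from behind: fingers beside the jar would meet the jaws.
- canopy: White heated canopy on a column at the shaker's -y end, fixed. Its frame is the shaker's frame. It covers shaker x -64..+64, y -175..-66 mm; underside 97 mm, top 166 mm above the plate: the jar passes with 12 mm to spare, but a gripper held upright behind it would hit the edge; lean the gripper back (towards +y) 35 to 45 degrees. A bump over 10 N counts as striking it.
- heat_dial (a joint): Left dial, at shaker (-106, +100) mm. Black knob on a vertical axis: bar grip 34 x 10 mm, 49 to 77 mm above the bench, on a 40 mm round skirt. A white line on one end is its pointer. Value in rad, 0..4.71, grows clockwise from above; at 0 the pointer is 135 deg anticlockwise from shaker +x, at 2.356 along +x, on its scale's long mark (small marks every 30 deg). Stays put; 0.03 N m.
- speed_dial (a joint): Right dial, at shaker (-106, +15) mm, the same knob and the same count of values. The long mark of its scale is at 1.571, where the pointer is 45 degrees anticlockwise from shaker +x.
- heat_dial_grip (a point): On the axis of the left dial, at mid height of its bar, 66 mm above the bench. Its axes turn with the dial.
- speed_dial_grip (a point): On the axis of the right dial, at mid height of its bar, 66 mm above the bench. Its axes turn with the dial.
- small_jar: Brown jar with red cap, 48 mm across, 75 mm tall, on the bench to the right of the shaker; bystander, as are all things off the shaker.
- vial: Small white vial with orange cap, 28 mm across, 55 mm tall, on the bench to the left of the shaker; bystander.
Things that resemble listed ones, but are neither listed nor needed, are in the scene too. What is shaped like the jar but yellow is not meant.

How it is judged:
By the outcome, as a careful person would: the job done as asked, in the order asked, and still so for the second after the job is handed in, with the robot touching nothing.
It also fails if it takes over 54 s, if anything falls off the work surface, if the arm or the gripper's body presses on something with over 40 N, if the wrist force passes 120 N, or if a joint passes its speed limit or range.

## Robot

A 6-joint arm with a two-finger parallel gripper is mounted at the origin on a cart in front of the work surface, level with it; the furniture and walls round the work are solid. World frame = base frame: x ahead of the robot, y to its left, z up, the work surface at z = 0. Lengths are in m, angles in rad, forces in N, time in s.
With the tool pointing down it reaches from about 0.275 to 0.75 m from the base axis. Payload 10.2 kg.
Tool frame: the origin (TCP) lies midway between the tips of the shut fingers; the grasp point (between the pads) lies behind it (env.grasp_offset is the z of the grasp point in the tool frame, in m); z points along the fingers, y is the line along which they close (so a half turn about z gives the same grasp; the last joint's range is limited). The gripper opens to 85 mm and grips with 20 to 120 N. Pads are 22 mm wide; open, the fingers measure 114 mm over their backs; the gripper's body (76 mm by 85 mm) begins 54 mm behind the grasp point. The pads swing forward as they close: fully open they stand 13 mm farther back than shut.
Start: joints at [1.002, 0.313, 1.498, -0, 1.331, -0.223], TCP at [0.178, 0.494, 0.231] pointing down, gripper open.
Joint ranges: [-2.94, 2.94], [-0.97, 2.17], [0.19, 2.56], [-1.23, 4.37], [0.02, 3.11], [-2.88, 2.88]. Speed limits (rad/s): [2.39, 2.39, 3.01, 3.14, 3.14, 3.14].

## Interface

Orientations are given as a unit quaternion [w, x, y, z].
In Python, from bench import env gives the robot as it stands.
- The arm moves only by the tool send_rows, never from a script. Its argument "rows" is a list of rows, each a list of 2 entries, a list of its own where there are three numbers: the shift along the world's x, y, z in m, then the turn, a rotation vector about the world's x, y, z in rad. A call has 1 to 5 rows; each row shifts and turns the commanded pose from where the row before left it; what a row does not reach is not made up. A row lasts 1/8 s, in which the tool goes at most 62.5 mm and 10.7 degrees, less where a joint would pass 70% of its speed; a pose out of reach is approached as far as the arm can. A call with a gripper value outside its range is refused whole. "hand" is the opening, from 0 (shut) to 1 (fully open), set as the call begins (left out, the last holds). The fingers move at their own pace and stop on an object; "force" is the grip in N (left out, the last holds). Time passes only in rows, so rows that do not move let the fingers close. It gives the time, the measured TCP pose, the force, the opening and the grip force at its end, in the units of the state.
- env.sense(): the state, without advancing time (a new reading comes with each control period).
- env.capture(name): name is "scene" or "top"; returns a dict with "image" (420x560x3 uint8, blue, green, red), "depth" (420x560 float32, m along the optical axis (not along the pixel's ray), 0 where there is no reading), "intrinsics" (3x3 intrinsics, pixels), "R" (3x3) and "t" (3): a world point X has camera coordinates R X + t. Camera axes: x right, y down, z forward; pixel columns grow to the right and rows downward; lengths in m; the calibration is good to about 2 mm. A picture is of the moment at which its call begins.
- env.job_done(): hands the job in; it is judged then, once.
Trained networks look in a picture, given as the dict that the camera call returned (one of the last four; its "shot" number tells which), for a name from the list of things; names that differ only in an ending like _2 or _b are one class to them, and where a whole thing is asked for, a point or a joint stands for the part that bears it (a point fixed in the world has none). Each returns a list of dicts, best first, with "score" (0 to 1); they miss things now and then, are a little off and sometimes report something else, mostly with a low value. They report only what shows in the picture. A call takes as long as a camera call. They do not tell look-alikes from the thing itself.
- env.boxes_of(picture, query): "rect" ([centre column, centre row, width, height] as shares, 0 to 1, of the picture: columns of its width, rows of its height, round what is visible of it).
- env.trace(picture, query): "mask" (420x560 bool, what is visible of it) and "rect" ([centre column, centre row, width, height] as shares, 0 to 1, of the picture: columns of its width, rows of its height, round what is visible of it).
The state is a dict: "time": time; "q": joint angles; "joint_vel": joint speeds; "tau": joint torques, N m; "tcp_pos": TCP position; "eef_rot": TCP orientation; "force": force on the tool from outside, world axes, zero at the start; "moment": the same for the moment, N m; "gripper_width": finger opening in m; "finger_force": force on a finger pad.
Only numpy, scipy, OpenCV 4.12 (cv2) and the standard library are available. Lean on these libraries where they do the work, as an engineer would, in place of code of your own. Each camera call takes 0.05 s, during which the arm holds its last target. There are 200 camera calls.

## Working session

There is one attempt and no reset: what is moved stays moved. The work goes in short steps, Python scripts to look and compute and a tool call to move; the robot and the scene stay as the last step left them, time stands still between calls to the robot, and variables do not carry over. Pictures are saved under pics/ and viewed, at most 10 in all, crops included, and the job is handed in when it is done.

Besides the shell and the picture viewer there is one more tool, called after "Emit:" as a command line: name --argument value ..., lists and objects as JSON in quotes. send_rows: Moves the arm, as the interface text tells. Its arguments: {"type":"object","properties":{"rows":{"type":"array"},"hand":{"type":"number"},"force":{"type":"number"}},"required":["rows"]}

```bash
mkdir -p pics; ls
cat > h.py <<'E'
import numpy as np, cv2
from bench import env
def pts(p,mask):
    v,u=np.nonzero(mask&(p["depth"]>0)); z=p["depth"][v,u]
    K=np.array(p["intrinsics"]); c=np.c_[(u-K[0,2])/K[0,0]*z,(v-K[1,2])/K[1,1]*z,z]
    return (c-np.array(p["t"]))@np.array(p["R"])
E
python3 - <<'E'
from h import *
s=env.sense(); print(s['time'],s['tcp_pos'],s['eef_rot'],s['gripper_width'],env.grasp_offset)
for n in("scene","top"):
    p=env.capture(n); cv2.imwrite(f"pics/{n}0.png",p["image"])
    print(n,-np.array(p["R"]).T@np.array(p["t"]))
    for q in("shaker","jar","heat_dial","speed_dial","canopy","jaw_near","jaw_far","small_jar","vial","home_switch"):
        for r in env.trace(p,q)[:3]:
            P=pts(p,r["mask"]); print(q,round(r["score"],2),np.round(np.array(r["rect"])*[560,420,560,420]),len(P),np.round(np.median(P,0),3) if len(P) else '',np.round(np.percentile(P,2,0),3) if len(P) else '',np.round(np.percentile(P,98,0),3) if len(P) else '')
E
```

```text
pics
0.0 [0.17781332 0.49369022 0.23073037] [-2.50674133e-04  1.72041731e-01  9.85089443e-01 -6.07999201e-04] 0.08512964990730544 -0.0187
scene [0.02269752 0.98661211 0.59761399]
shaker 0.8 [269. 201. 108. 134.] 7111 [ 0.535 -0.057  0.055] [ 0.416 -0.167  0.015] [0.634 0.173 0.224]
jar 0.93 [250. 215.  26.  34.] 729 [0.537 0.119 0.106] [0.519 0.089 0.061] [0.567 0.13  0.14 ]
jar 0.75 [252. 276.  22.  39.] 991 [0.443 0.287 0.054] [0.425 0.256 0.007] [0.473 0.299 0.086]
jar 0.69 [215. 267.  25.  45.] 1021 [0.539 0.287 0.051] [ 0.521  0.246 -0.   ] [0.596 0.3   0.085]
speed_dial 0.47 [297. 218.  16.  16.] 209 [0.458 0.001 0.056] [ 0.443 -0.08   0.04 ] [0.5   0.016 0.078]
canopy 0.61 [276. 165.  54.  58.] 2061 [ 0.568 -0.089  0.194] [ 0.517 -0.17   0.085] [ 0.637 -0.062  0.23 ]
jaw_far 0.43 [261. 189.   9.  16.] 86 [ 0.618 -0.07   0.092] [ 0.602 -0.113  0.077] [ 0.632 -0.062  0.102]
small_jar 0.48 [306. 171.  10.  24.] 282 [ 0.602 -0.376  0.039] [ 0.566 -0.456 -0.001] [ 0.634 -0.292  0.083]
vial 0.7 [126. 296.  17.  20.] 331 [0.67  0.428 0.03 ] [ 0.663  0.383 -0.001] [0.729 0.435 0.055]

[... 471 characters left out ...]
 402 [0.642 0.27  0.061] [0.628 0.244 0.001] [0.678 0.3   0.088]
heat_dial 0.42 [261. 252.  13.  13.] 119 [0.444 0.08  0.055] [0.431 0.063 0.046] [0.465 0.097 0.081]
speed_dial 0.6 [288. 245.  15.   9.] 116 [ 0.455 -0.003  0.054] [ 0.442 -0.02   0.043] [0.473 0.012 0.079]
speed_dial 0.5 [317. 214.  25.   8.] 99 [ 0.535 -0.098  0.091] [ 0.53  -0.129  0.053] [ 0.565 -0.074  0.104]
canopy 0.82 [327. 190.  42.  63.] 1868 [ 0.562 -0.126  0.218] [ 0.517 -0.179  0.076] [ 0.64  -0.068  0.231]
small_jar 0.53 [401. 199.  22.  23.] 273 [ 0.6   -0.385  0.05 ] [ 0.586 -0.409 -0.001] [ 0.661 -0.369  0.076]
small_jar 0.51 [254. 217.  21.  27.] 436 [0.533 0.098 0.116] [0.519 0.071 0.059] [0.569 0.126 0.143]
```

```bash
cat >> h.py <<'E'
def rect(p,z,x0,x1,y0,y1,s):
    # image up = +x, left = +y ; s px per m
    K=np.array(p["intrinsics"]);R=np.array(p["R"]);t=np.array(p["t"])
    H=K@np.c_[R[:,0],R[:,1],R[:,2]*z+t]
    A=np.array([[0,-1/s,x1],[-1/s,0,y1],[0,0,1]])
    return cv2.warpPerspective(p["image"],H@A,(int((y1-y0)*s),int((x1-x0)*s)),flags=cv2.INTER_CUBIC|cv2.WARP_INVERSE_MAP)
E
python3 - <<'E'
from h import *
p=env.capture("top")
q=env.capture("scene")
cv2.imwrite("pics/top1.png",rect(p,0.055,0.36,0.68,-0.22,0.22,1800))
c=q["image"][120:330,100:360]; cv2.imwrite("pics/scene1.png",cv2.resize(c,None,fx=2.8,fy=2.8,interpolation=cv2.INTER_CUBIC))
# shaker yaw/pose from depth: plate-level points
for n,im in(("top",p),("scene",q)):
    P=pts(im,np.ones((420,560),bool))
    for lo,hi in((.05,.06),(.034,.046),(.215,.226)):
        m=(abs(P[:,2]-(lo+hi)/2)<(hi-lo)/2)&(P[:,0]>.36)&(P[:,0]<.7)&(abs(P[:,1])<.24)
        Q=P[m]; print(n,lo,len(Q),np.median(Q[:,2]),cv2.minAreaRect(Q[:,:2].astype(np.float32)))
E
```

```text
top 0.05 2687 0.05413430399237285 ((0.531785249710083, 0.033076316118240356), (0.18790610134601593, 0.4288960099220276), 8.14241886138916)
top 0.034 2250 0.03983020413678265 ((0.5213724970817566, 0.031526580452919006), (0.21849586069583893, 0.43169519305229187), 7.621011734008789)
top 0.215 1060 0.21905103222931016 ((0.5838574767112732, -0.1246320828795433), (0.12724071741104126, 0.10864511877298355), 8.258218765258789)
scene 0.05 2011 0.05462079625190351 ((0.5364232659339905, -0.004307225346565247), (0.18729715049266815, 0.3448304533958435), 7.4229631423950195)
scene 0.034 1280 0.04028076444520072 ((0.5244064331054688, -0.005730673670768738), (0.2132624089717865, 0.3503590226173401), 7.047341346740723)
scene 0.215 541 0.21969246733430733 ((0.5833485126495361, -0.11771630495786667), (0.12691578269004822, 0.10288745909929276), 8.543198585510254)
```

View pics/top1.png

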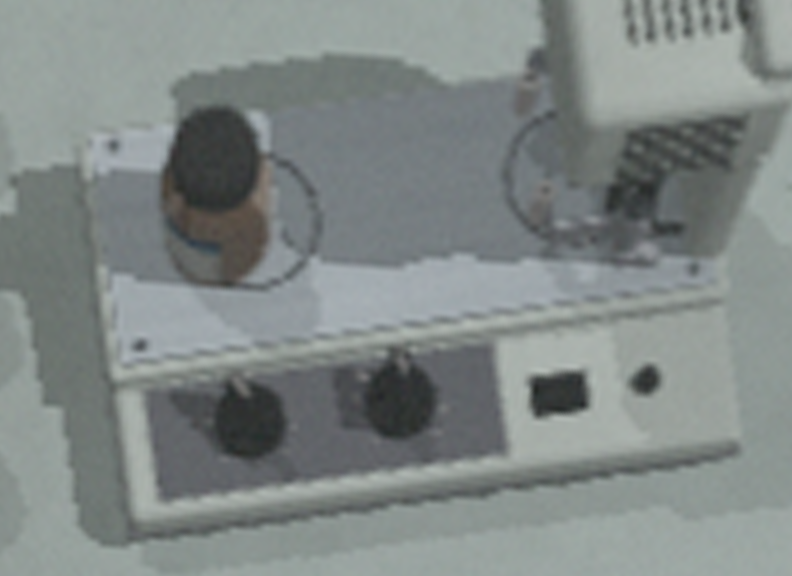

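View pics/scene1.png

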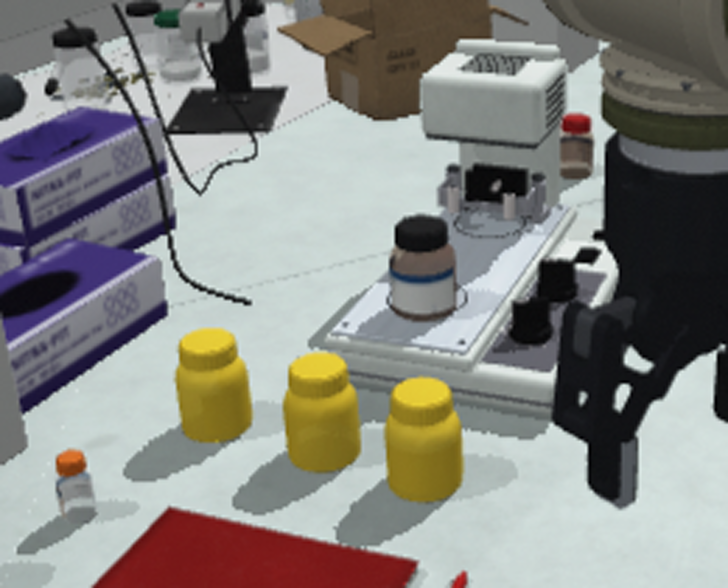

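```bash
cat >> h.py <<'E'
A=0.136; O=np.array([.5675,-.003]); Rz=np.array([[np.cos(A),-np.sin(A)],[np.sin(A),np.cos(A)]])
toS=lambda P:(np.asarray(P)[...,:2]-O)@Rz
toW=lambda S:np.asarray(S)@Rz.T+O
E
python3 - <<'E'
from h import *
ims=[]
for n in("top","scene"):
    p=env.capture(n); P=pts(p,np.ones((420,560),bool)); S=toS(P)
    m=(P[:,2]>.13)&(P[:,2]<.15)&(np.hypot(S[:,0],S[:,1]-.1)<.06)
    c,r=cv2.minEnclosingCircle(S[m].astype(np.float32)); print(n,"jar cap S",np.round(c,4),round(r,4),m.sum(),S[m].mean(0))
    for d,y in(("heat",.1),("speed",.015)):
        m=(P[:,2]>.068)&(P[:,2]<.085)&(np.hypot(S[:,0]+.106,S[:,1]-y)<.028)
        Q=S[m]; 
        if len(Q)>4: print(d,len(Q),Q.mean(0),cv2.minAreaRect((Q*1000).astype(np.float32)))
    for x0,y0 in((.449,.0817),(.4605,-.0025)):
        ims.append(cv2.resize(rect(p,.077,x0-.035,x0+.035,y0-.035,y0+.035,5000),(300,300)))
cv2.imwrite("pics/dials.png",np.vstack([np.hstack(ims[:2]),np.hstack(ims[2:])]))
E
```

```text
top jar cap S [-0.005   0.1018] 0.0247 176 [-0.00702019  0.10259276]
heat 39 [-0.10634135  0.09876168] ((-105.68975067138672, 99.75509643554688), (36.17288589477539, 10.262796401977539), 28.968292236328125)
speed 41 [-0.10736874  0.01395814] ((-106.59092712402344, 13.673131942749023), (33.7702522277832, 10.73531436920166), 3.4703357219696045)
scene jar cap S [-0.0055  0.1048] 0.0243 168 [-0.00746598  0.11041626]
heat 58 [-0.10592373  0.10223087] ((-105.5444564819336, 100.6330337524414), (33.055015563964844, 14.261777877807617), 35.34486389160156)
speed 54 [-0.10729612  0.01670426] ((-106.4914321899414, 14.211740493774414), (31.77520751953125, 14.791084289550781), 5.48276424407959)
```

View pics/dials.png

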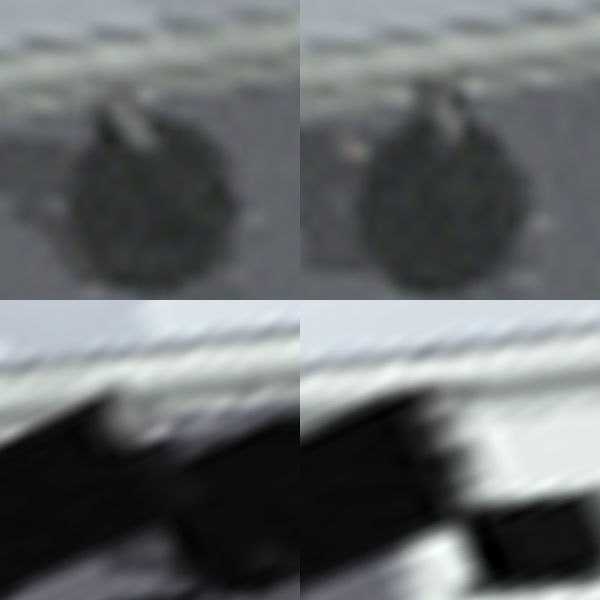

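Emit:
send_rows --rows '[[[0.03,-0.02,0],[0,0,-0.18]],[[0.03,-0.02,0],[0,0,-0.18]],[[0.03,-0.02,0],[0,0,-0.18]],[[0.03,-0.025,0],[0,0,-0.18]],[[0.03,-0.025,0],[0,0,-0.18]]]' --hand 0.18

```text
time: 1.92
tcp_pos: [0.3289, 0.383, 0.2314]
eef_rot: [0.0, 0.586, 0.81, 0.0]
force: [0.3, 0.6, -0.1]
gripper_width: 0.0155
finger_force: 0.0
```

Emit:
send_rows --rows '[[[0.035,-0.02,0],[0,0,-0.18]],[[0.035,-0.02,0],[-0.17,-0.024,0]],[[0.035,-0.02,0],[-0.17,-0.024,0]],[[0.035,-0.02,0],[-0.17,-0.024,0]],[[0.035,-0.02,-0.02],[-0.17,-0.024,0]]]'

```text
time: 2.55
tcp_pos: [0.5047, 0.2839, 0.2127]
eef_rot: [0.256, 0.616, 0.711, -0.221]
force: [0.3, -1.0, 0.1]
gripper_width: 0.0155
finger_force: 0.0
```

```bash
cat >> h.py <<'E'
from scipy.spatial.transform import Rotation as Ro
def st():
    s=env.sense(); w=s['eef_rot']; M=Ro.from_quat([w[1],w[2],w[3],w[0]]).as_matrix()
    B=np.eye(3);B[:2,:2]=Rz.T; M=B@M
    print('t',round(s['time'],2),'tcp',np.round(s['tcp_pos'],4),'S',np.round(toS(s['tcp_pos']),4),'F',np.round(s['force'],1),'w',round(s['gripper_width'],4)); print('q',np.round(s['q'],2)); print('shaker-frame tool axes\n',np.round(M,3))
    return s,M
E
python3 -c "
from h import *
s,M=st()
G=Ro.from_rotvec([-.698,0,0]).as_matrix()@np.array([[0,1.,0],[1,0,0],[0,0,-1]])
e=Ro.from_matrix(G@M.T).as_rotvec(); B=np.eye(3);B[:2,:2]=Rz; print('need rot world',np.round(B@e,3))"
```

```text
t 2.55 tcp [0.5047 0.2839 0.2127] S [-0.0234  0.2927] F [ 0.3 -1.   0.1] w 0.0155
q [ 0.57  0.66  1.16 -0.62  1.63  0.49]
shaker-frame tool axes
 [[-0.006  1.     0.006]
 [ 0.771  0.008 -0.637]
 [-0.637  0.001 -0.771]]
need rot world [-0.007 -0.    -0.008]
```

Emit:
send_rows --rows '[[[0.012,-0.055,-0.01],[-0.007,0,-0.008]],[[0.012,-0.055,-0.03],[0,0,0]],[[0.011,-0.014,-0.04],[0,0,0]],[[0,0,-0.04],[0,0,0]],[[0,0,-0.013],[0,0,0]]]'

```text
time: 3.18
tcp_pos: [0.5369, 0.1606, 0.0769]
eef_rot: [0.254, 0.617, 0.709, -0.226]
force: [0.2, -0.8, -0.5]
gripper_width: 0.0155
finger_force: 0.0
```

```bash
python3 -c "
from h import *
s,M=st()
p=env.capture('scene'); c=p['image'][130:290,180:340]; cv2.imwrite('pics/pre.png',cv2.resize(c,(560,560),interpolation=cv2.INTER_CUBIC))"
```

```text
t 3.17 tcp [0.5369 0.1606 0.0769] S [-0.0081  0.1662] F [ 0.2 -0.8 -0.5] w 0.0155
q [ 0.37  0.73  1.44 -0.71  1.26  0.56]
shaker-frame tool axes
 [[-0.004  1.    -0.006]
 [ 0.769 -0.001 -0.64 ]
 [-0.64  -0.007 -0.769]]
```

View pics/pre.png

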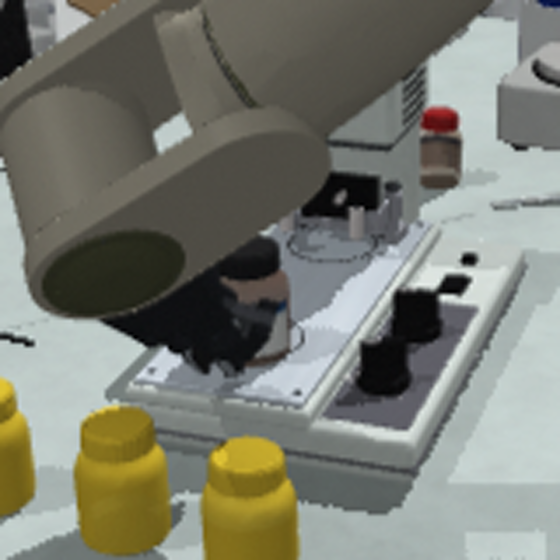

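Emit:
send_rows --rows '[[[0.004,-0.008,0.001],[0,0,0]],[[0.001,-0.005,0],[0,0,0]],[[0.0005,-0.004,0],[0,0,0]],[[0.0005,-0.004,0],[0,0,0]],[[0.0005,-0.004,0],[0,0,0]]]'

```text
time: 3.85
tcp_pos: [0.5443, 0.1358, 0.0801]
eef_rot: [0.255, 0.618, 0.709, -0.225]
force: [0.1, -0.0, -0.4]
gripper_width: 0.0149
finger_force: 0.0
```

Emit:
send_rows --rows '[[[0.0005,-0.004,0],[0,0,0]],[[0.0005,-0.004,0],[0,0,0]],[[0.0005,-0.004,0],[0,0,0]],[[0.0005,-0.004,0],[0,0,0]],[[0.0005,-0.004,0],[0,0,0]]]'

```text
time: 4.47
tcp_pos: [0.5468, 0.1158, 0.0799]
eef_rot: [0.255, 0.618, 0.709, -0.225]
force: [-0.4, 1.7, 0.5]
gripper_width: 0.015
finger_force: 0.9
```

```bash
cat >> h.py <<'E'
def jar():
    for n in("top","scene"):
        p=env.capture(n); m=np.zeros((420,560),bool)
        P=pts(p,~m); S=toS(P); c=np.array([[0,0.]])
        K=(p['image'].max(2)[(p["depth"]>0)]<75) if 0 else True
        k=(P[:,2]>.136)&(P[:,2]<.146)&(abs(S[:,0])<.05)&(S[:,1]<toS(env.sense()['tcp_pos'])[1]-.012)&(S[:,1]>-.15)
        if k.sum()>20: c,r=cv2.minEnclosingCircle(S[k].astype(np.float32)); print(n,'cap',np.round(c,4),round(r,4),k.sum())
E
python3 -c "
from h import *
st();jar()"
```

```text
t 4.47 tcp [0.5468 0.1158 0.0799] S [-0.0044  0.1205] F [-0.4  1.7  0.5] w 0.015
q [ 0.29  0.7   1.49 -0.74  1.2   0.52]
shaker-frame tool axes
 [[-0.002  1.    -0.003]
 [ 0.769 -0.    -0.639]
 [-0.639 -0.004 -0.769]]
top cap [-0.0055  0.084 ] 0.0234 141
scene cap [-0.0073  0.0853] 0.0229 94
```

Emit:
send_rows --rows '[[[0.0015,-0.007,0],[0,0,0]],[[0.0018,-0.01,0],[0,0,0]],[[0.0018,-0.01,0],[0,0,0]],[[0.0018,-0.01,0],[0,0,0]],[[0.0018,-0.01,0],[0,0,0]]]'

```text
time: 5.2
tcp_pos: [0.5555, 0.0682, 0.0799]
eef_rot: [0.255, 0.618, 0.709, -0.225]
force: [0.9, 3.0, 0.8]
gripper_width: 0.0154
finger_force: 0.9
```

Emit:
send_rows --rows '[[[0.0018,-0.01,0],[0,0,0]],[[0.0018,-0.01,0],[0,0,0]],[[0.0018,-0.01,0],[0,0,0]],[[0.0018,-0.01,0],[0,0,0]],[[0.001,-0.007,0],[0,0,0]]]'

```text
time: 5.82
tcp_pos: [0.5637, 0.0214, 0.0799]
eef_rot: [0.255, 0.618, 0.709, -0.225]
force: [0.4, 1.8, 0.8]
gripper_width: 0.0153
finger_force: 0.9
```

```bash
python3 -c "
from h import *
st();jar()"
```

```text
t 5.83 tcp [0.5637 0.0214 0.0799] S [-0.0005  0.0246] F [0.4 1.8 0.8] w 0.0153
q [ 0.12  0.66  1.57 -0.81  1.08  0.44]
shaker-frame tool axes
 [[-0.002  1.    -0.003]
 [ 0.769 -0.    -0.639]
 [-0.639 -0.004 -0.769]]
top cap [-0.0014 -0.0117] 0.0243 146
scene cap [-0.0034 -0.0119] 0.0249 67
```

Emit:
send_rows --rows '[[[0.0015,-0.007,0],[0,0,0]],[[0.0013,-0.007,0],[0,0,0]],[[0.0013,-0.006,0],[0,0,0]],[[0.0011,-0.005,0],[0,0,0]],[[0.0007,-0.004,0],[0,0,0]]]'

```text
time: 6.55
tcp_pos: [0.5695, -0.0073, 0.0799]
eef_rot: [0.255, 0.618, 0.709, -0.225]
force: [-0.5, 2.2, -0.3]
gripper_width: 0.0152
finger_force: 0.7
```

Emit:
send_rows --rows '[[[0.0004,-0.003,0],[0,0,0]],[[0.0004,-0.003,0],[0,0,0]],[[0.0004,-0.003,0],[0,0,0]],[[0.0004,-0.003,0],[0,0,0]],[[0.0004,-0.003,0],[0,0,0]]]'

```text
time: 7.18
tcp_pos: [0.5716, -0.0218, 0.0799]
eef_rot: [0.255, 0.618, 0.709, -0.225]
force: [-0.6, 4.6, -0.4]
gripper_width: 0.0152
finger_force: 2.0
```

```bash
python3 -c "
from h import *
st();jar()"
```

```text
t 7.17 tcp [ 0.5716 -0.0218  0.0799] S [ 0.0015 -0.0192] F [-0.6  4.6 -0.4] w 0.0152
q [ 0.04  0.65  1.58 -0.84  1.03  0.4 ]
shaker-frame tool axes
 [[-0.003  1.    -0.003]
 [ 0.769  0.    -0.639]
 [-0.639 -0.004 -0.769]]
top cap [-0.0013 -0.0556] 0.0242 132
scene cap [-0.0059 -0.0551] 0.0213 52
```

Emit:
send_rows --rows '[[[0.0002,-0.003,0],[0,0,0]],[[0.0002,-0.003,0],[0,0,0]],[[0.0004,-0.003,0],[0,0,0]],[[0.0004,-0.003,0],[0,0,0]],[[0.0004,-0.003,0],[0,0,0]]]'

```text
time: 7.9
tcp_pos: [0.5731, -0.0374, 0.0799]
eef_rot: [0.255, 0.618, 0.709, -0.225]
force: [0.8, 2.5, -1.0]
gripper_width: 0.0154
finger_force: 0.7
```

```bash
python3 -c "
from h import *
st();jar()"
```

```text
t 7.9 tcp [ 0.5731 -0.0374  0.0799] S [ 0.0009 -0.0348] F [ 0.8  2.5 -1. ] w 0.0154
q [ 0.01  0.65  1.59 -0.85  1.01  0.39]
shaker-frame tool axes
 [[-0.002  1.    -0.003]
 [ 0.769 -0.    -0.64 ]
 [-0.64  -0.004 -0.769]]
top cap [-0.0018 -0.0633] 0.022 72
scene cap [-0.0048 -0.0719] 0.0212 50
```

Emit:
send_rows --rows '[[[0.0003,-0.0022,0],[0,0,0]],[[0.0003,-0.0022,0],[0,0,0]],[[0.0003,-0.0022,0],[0,0,0]],[[0.0003,-0.0022,0],[0,0,0]],[[0.0003,-0.0022,0],[0,0,0]]]'

```text
time: 8.62
tcp_pos: [0.5746, -0.0482, 0.0799]
eef_rot: [0.255, 0.618, 0.709, -0.225]
force: [-0.2, 0.6, -0.1]
gripper_width: 0.0153
finger_force: 0.2
```

Emit:
send_rows --rows '[[[0.0002,-0.0015,0],[0,0,0]],[[0.0001,-0.001,0],[0,0,0]]]'

```text
time: 8.88
tcp_pos: [0.5749, -0.0506, 0.0799]
eef_rot: [0.255, 0.618, 0.709, -0.225]
force: [0.2, 0.3, 0.2]
gripper_width: 0.0153
finger_force: 0.3
```

Emit:
send_rows --rows '[[[0.0002,-0.0015,0],[0,0,0]],[[0.0001,-0.001,0],[0,0,0]]]'

```text
time: 9.12
tcp_pos: [0.5753, -0.053, 0.0799]
eef_rot: [0.255, 0.618, 0.709, -0.225]
force: [0.1, 1.7, -0.1]
gripper_width: 0.0152
finger_force: 0.4
```

Emit:
send_rows --rows '[[[0.0002,-0.0015,0],[0,0,0]],[[0.0001,-0.001,0],[0,0,0]]]'

```text
time: 9.38
tcp_pos: [0.5756, -0.0555, 0.0799]
eef_rot: [0.255, 0.618, 0.709, -0.225]
force: [-0.0, 0.6, -0.0]
gripper_width: 0.0154
finger_force: 0.7
```

Emit:
send_rows --rows '[[[0.0002,-0.0013,0],[0,0,0]],[[0.0001,-0.001,0],[0,0,0]]]'

```text
time: 9.62
tcp_pos: [0.5761, -0.0569, 0.0798]
eef_rot: [0.255, 0.618, 0.709, -0.224]
force: [0.4, 11.3, 1.4]
gripper_width: 0.0154
finger_force: 5.4
```

```bash
python3 -c "
from h import *
st()"
```

```text
t 9.62 tcp [ 0.5761 -0.0569  0.0798] S [ 0.0012 -0.0546] F [ 0.4 11.3  1.4] w 0.0154
q [-0.02  0.64  1.59 -0.86  0.99  0.36]
shaker-frame tool axes
 [[-0.002  1.    -0.002]
 [ 0.77   0.001 -0.638]
 [-0.638 -0.003 -0.77 ]]
```

Emit:
send_rows --rows '[[[0,-0.0004,0],[0,0,0]],[[0,0,0],[0,0,0]]]'

```text
time: 9.88
tcp_pos: [0.5761, -0.0569, 0.0798]
eef_rot: [0.255, 0.618, 0.71, -0.224]
force: [-0.3, 10.2, 0.6]
gripper_width: 0.0153
finger_force: 5.0
```

Emit:
send_rows --rows '[[[-0.0007,0.005,0],[0,0,0]],[[-0.002,0.015,0],[0,0,0]],[[-0.006,0.04,0.01],[0,0,0]],[[-0.006,0.04,0.04],[0,0,0]],[[-0.01,0.03,0.04],[0.173,0.024,0]]]'

```text
time: 10.5
tcp_pos: [0.5498, 0.0755, 0.1692]
eef_rot: [0.19, 0.633, 0.731, -0.17]
force: [0.3, -0.4, -0.9]
gripper_width: 0.0152
finger_force: 0.0
```

Emit:
send_rows --rows '[[[-0.034,0.003,0],[0.173,0.024,0]],[[-0.034,0.003,0],[0.173,0.024,0]],[[-0.034,0.003,0],[0.173,0.024,0]],[[0,0,0],[0,0,-0.1745]],[[0,0,0],[0,0,-0.1745]]]' --hand 0.38

```text
time: 11.12
tcp_pos: [0.4487, 0.081, 0.1702]
eef_rot: [-0.003, 0.779, 0.627, 0.001]
force: [0.3, -0.5, 0.1]
gripper_width: 0.0325
finger_force: 0.0
```

Emit:
send_rows --rows '[[[0,0,0],[0,0,-0.1745]],[[0,0,0],[0,0,-0.1745]],[[0,0,0],[0,0,-0.1745]],[[0,0,0],[0,0,-0.1745]],[[0,0,0],[0,0,0]]]'

```text
time: 11.75
tcp_pos: [0.4488, 0.0813, 0.1699]
eef_rot: [-0.003, 0.945, 0.326, 0.001]
force: [-0.5, 0.2, -0.0]
gripper_width: 0.0328
finger_force: 0.0
```

```bash
cat >> h.py <<'E'
def goal(deg,sx,sy):
    s,M=st(); a=np.radians(deg)
    y=np.array([np.cos(a),np.sin(a),0]); z=np.array([0,0,-1.]); G=np.c_[np.cross(y,z),y,z]
    e=Ro.from_matrix(G@M.T).as_rotvec(); B=np.eye(3);B[:2,:2]=Rz
    print('need rot',np.round(B@e,3),'need xy',np.round(toW([sx,sy])-s['tcp_pos'][:2],4),'z',s['tcp_pos'][2])
E
python3 -c "
from h import *
goal(-60,-.106,.1)
p=env.capture('top'); ims=[]
c=p['image'][165:290,230:390]; 
q=env.capture('scene')['image'][130:250,215:365]
cv2.imwrite('pics/home.png',np.hstack([cv2.resize(c,(400,312),interpolation=3),cv2.resize(q,(390,312),interpolation=3)]))"
```

```text
t 11.75 tcp [0.4488 0.0813 0.1699] S [-0.1061  0.0996] F [-0.5  0.2 -0. ] w 0.0328
q [-0.08  0.22  1.79  0.01  1.13  0.82]
shaker-frame tool axes
 [[ 0.863  0.505  0.001]
 [ 0.504 -0.863  0.006]
 [ 0.005 -0.005 -1.   ]]
need rot [-0.007  0.001 -0.005] need xy [0.0001 0.0004] z 0.16990666334370297
```

View pics/home.png

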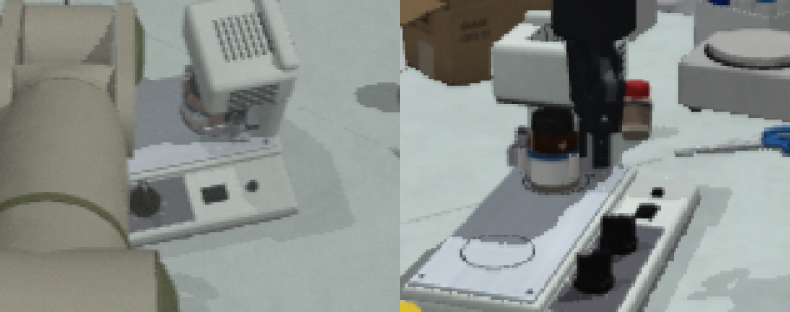

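Emit:
send_rows --rows '[[[0,0,-0.05],[-0.007,0.001,-0.005]],[[0,0,-0.04],[0,0,0]],[[0,0,-0.015],[0,0,0]],[[0,0,-0.007],[0,0,0]],[[0,0,0],[0,0,0]]]'

```text
time: 12.48
tcp_pos: [0.4492, 0.0809, 0.0581]
eef_rot: [0.0, 0.946, 0.324, 0.0]
force: [0.4, 0.4, 1.1]
gripper_width: 0.032
finger_force: 0.0
```

Emit:
send_rows --rows '[[[0,0,0],[0,0,0]],[[0,0,0],[0,0,0]],[[0,0,0],[0,0,0]]]' --hand 0 --force 20

```text
time: 12.85
tcp_pos: [0.4497, 0.0804, 0.0587]
eef_rot: [0.001, 0.946, 0.323, 0.001]
force: [-1.1, -4.1, 7.0]
gripper_width: 0.0097
finger_force: 24.8
```

```bash
python3 -c "
from h import *
goal(-90,-.106,.1); print(env.sense()['moment'],env.sense()['finger_force'])"
```

```text
t 12.85 tcp [0.4497 0.0804 0.0587] S [-0.1054  0.0986] F [-1.1 -4.1  7. ] w 0.0097
q [-0.08  0.4   1.9  -0.    0.85  0.83]
shaker-frame tool axes
 [[ 0.867  0.499  0.002]
 [ 0.499 -0.867 -0.002]
 [ 0.001  0.002 -1.   ]]
need rot [ 0.002  0.002 -0.522] need xy [-0.0008  0.0013] z 0.058680210676053654
[-0.73290656  0.16358208  0.05301421] 24.75643962621689
```

Emit:
send_rows --rows '[[[0,0,0.001],[0,0,-0.13]],[[0,0,0],[0,0,-0.13]],[[0,0,0],[0,0,-0.13]],[[0,0,0],[0,0,-0.13]],[[0,0,0],[0,0,0]]]'

```text
time: 13.48
tcp_pos: [0.4494, 0.0809, 0.0588]
eef_rot: [0.0, 0.998, 0.069, 0.0]
force: [4.0, -0.3, -7.5]
gripper_width: 0.0093
finger_force: 22.9
```

```bash
python3 -c "
from h import *
goal(-90,-.106,.1); print(env.sense()['moment'],env.sense()['finger_force'])"
```

```text
t 13.47 tcp [0.4494 0.0809 0.0588] S [-0.1056  0.0991] F [ 4.  -0.3 -7.5] w 0.0093
q [-0.08  0.4   1.9  -0.    0.85  1.35]
shaker-frame tool axes
 [[ 1.     0.003  0.001]
 [ 0.003 -1.    -0.   ]
 [ 0.001  0.    -1.   ]]
need rot [ 0.     0.001 -0.003] need xy [-0.0005  0.0008] z 0.05878265767881512
[ 0.00465379 -0.77919365 -0.01725255] 22.90765732526779
```

Emit:
send_rows --rows '[[[0,0,0],[0,0,0]],[[0,0,0],[0,0,0]],[[0,0,0.02],[0,0,0]],[[0,0,0.04],[0,0,0]],[[0,0,0.02],[0,0,0]]]' --hand 0.38

```text
time: 14.1
tcp_pos: [0.4495, 0.0809, 0.1408]
eef_rot: [0.0, 0.998, 0.069, 0.001]
force: [0.2, 0.5, 0.1]
gripper_width: 0.0329
finger_force: 0.0
```

Emit:
send_rows --rows '[[[0.004,-0.042,0],[0,0,0.035]],[[0.007,-0.042,0],[0,0,0.035]],[[0,0,0],[0,0,0]]]'

```text
time: 14.48
tcp_pos: [0.4603, -0.0051, 0.139]
eef_rot: [0.0, 0.995, 0.103, 0.0]
force: [-0.5, -0.2, 0.2]
gripper_width: 0.0324
finger_force: 0.0
```

```bash
python3 -c "
from h import *
goal(-86,-.1063,.0145)"
```

```text
t 14.47 tcp [ 0.4603 -0.0051  0.139 ] S [-0.1065  0.0125] F [-0.5 -0.2  0.2] w 0.0324
q [-0.27  0.27  1.81 -0.    1.06  1.1 ]
shaker-frame tool axes
 [[ 0.998  0.07   0.   ]
 [ 0.07  -0.998 -0.001]
 [-0.     0.001 -1.   ]]
need rot [0.001 0.    0.   ] need xy [-0.0001  0.002 ] z 0.1390359089461014
```

Emit:
send_rows --rows '[[[0,0.0015,-0.03],[0,0,0]],[[0,0,-0.03],[0,0,0]],[[0,0,-0.013],[0,0,0]],[[0,0,-0.007],[0,0,0]],[[0,0,0],[0,0,0]]]'

```text
time: 15.1
tcp_pos: [0.4603, -0.0015, 0.0592]
eef_rot: [0.0, 0.995, 0.104, 0.0]
force: [0.1, 0.1, 1.3]
gripper_width: 0.0326
finger_force: 0.0
```

Emit:
send_rows --rows '[[[0,0,0],[0,0,0]],[[0,0,0],[0,0,0]],[[0,0,0],[0,0,0]]]' --hand 0

```text
time: 15.48
tcp_pos: [0.461, -0.0031, 0.0598]
eef_rot: [0.002, 0.995, 0.104, 0.001]
force: [0.6, -9.6, 0.3]
gripper_width: 0.0095
finger_force: 23.9
```

```bash
python3 -c "
from h import *
goal(-45,-.106,.015)"
```

```text
t 15.47 tcp [ 0.461  -0.0031  0.0598] S [-0.1056  0.0143] F [ 0.6 -9.6  0.3] w 0.0095
q [-0.26  0.4   1.89 -0.    0.85  1.1 ]
shaker-frame tool axes
 [[ 0.997  0.072  0.002]
 [ 0.072 -0.997 -0.004]
 [ 0.002  0.004 -1.   ]]
need rot [0.003 0.003 0.713] need xy [-0.0005  0.0006] z 0.05977848625907421
```

Emit:
send_rows --rows '[[[0,-0.001,0],[0,0,0.143]],[[0,0,0],[0,0,0.143]],[[0,0,0],[0,0,0.143]],[[0,0,0],[0,0,0.143]],[[0,0,0],[0,0,0.141]]]'

```text
time: 16.1
tcp_pos: [0.4614, -0.004, 0.0598]
eef_rot: [0.002, 0.895, 0.446, 0.001]
force: [2.5, -8.3, -0.8]
gripper_width: 0.0091
finger_force: 23.6
```

Emit:
send_rows --rows '[[[0,0,0],[0,0,0]],[[0,0,0],[0,0,0]]]'

```text
time: 16.35
tcp_pos: [0.4613, -0.004, 0.0598]
eef_rot: [0.002, 0.896, 0.444, 0.001]
force: [2.7, -7.1, -0.1]
gripper_width: 0.0093
finger_force: 23.6
```

```bash
python3 -c "
from h import *
goal(-45,-.106,.015)"
```

```text
t 16.35 tcp [ 0.4613 -0.004   0.0598] S [-0.1053  0.0134] F [ 2.7 -7.1 -0.1] w 0.0093
q [-0.26  0.4   1.89 -0.    0.85  0.39]
shaker-frame tool axes
 [[ 0.707  0.707  0.003]
 [ 0.707 -0.707 -0.003]
 [-0.     0.005 -1.   ]]
need rot [0.003 0.004 0.   ] need xy [-0.0009  0.0015] z 0.05980442366256791
```

Release, rise, and back off to the start side so the cameras see everything.

Emit:
send_rows --rows '[[[0,0,0],[0,0,0]],[[0,0,0],[0,0,0]],[[0,0,0.02],[0,0,0]],[[0,0,0.05],[0,0,0]],[[0,0,0.05],[0,0,0]]]' --hand 0.38

```text
time: 16.98
tcp_pos: [0.4598, -0.0024, 0.1804]
eef_rot: [0.0, 0.896, 0.444, -0.0]
force: [0.2, 0.2, 0.4]
gripper_width: 0.0323
finger_force: 0.0
```

Emit:
send_rows --rows '[[[-0.04,0.04,0.02],[0,0,0]],[[-0.04,0.04,0.02],[0,0,0]],[[-0.04,0.04,0],[0,0,0]],[[-0.03,0.05,0],[0,0,0]],[[-0.03,0.05,0],[0,0,0]]]'

```text
time: 17.6
tcp_pos: [0.2788, 0.2186, 0.2193]
eef_rot: [0.0, 0.896, 0.444, 0.001]
force: [1.6, -0.0, -0.1]
gripper_width: 0.0326
finger_force: 0.0
```

Emit:
send_rows --rows '[[[-0.02,0.055,0],[0,0,0]],[[-0.02,0.055,0],[0,0,0]],[[-0.02,0.055,0],[0,0,0]],[[0,0.05,0],[0,0,0]],[[0,0,0],[0,0,0]]]'

```text
time: 18.23
tcp_pos: [0.2192, 0.4342, 0.2182]
eef_rot: [0.0, 0.895, 0.446, -0.0]
force: [-0.8, 0.1, 0.1]
gripper_width: 0.0323
finger_force: 0.0
```

Run:
```python
from h import *
st(); ims=[]
for n in("top","scene"):
    p=env.capture(n); P=pts(p,np.ones((420,560),bool)); S=toS(P)
    for d,y in(("heat",.1),("speed",.015)):
        m=(P[:,2]>.068)&(P[:,2]<.085)&(np.hypot(S[:,0]+.106,S[:,1]-y)<.028); Q=S[m]
        if len(Q)>4: print(n,d,len(Q),cv2.minAreaRect((Q*1000).astype(np.float32)))
    m=(P[:,2]>.13)&(P[:,2]<.146)&(abs(S[:,0])<.03)&(S[:,1]>-.13)&(S[:,1]<-.06)
    print(m.sum(), S[m].max(0) if m.any() else '')
    if n=="top":
        for x0,y0 in((.449,.0817),(.4605,-.0025)): ims.append(cv2.resize(rect(p,.077,x0-.035,x0+.035,y0-.035,y0+.035,5000),(300,300)))
    else: c=cv2.resize(p["image"][120:260,215:355],(600,600),interpolation=3)[:300]; ims2=cv2.resize(p["image"][135:245,220:360],(600,300),interpolation=3)
cv2.imwrite("pics/fin.png",np.vstack([np.hstack(ims),ims2]))
```

```text
t 18.23 tcp [0.2192 0.4342 0.2182] S [-0.2858  0.4804] F [-0.8  0.1  0.1] w 0.0323
q [ 0.86  0.24  1.63 -0.    1.27  1.51]
shaker-frame tool axes
 [[ 0.705  0.709 -0.001]
 [ 0.709 -0.705 -0.001]
 [-0.001  0.    -1.   ]]
top heat 38 ((-104.70944213867188, 98.39147186279297), (35.840736389160156, 9.945362091064453), 0.355631023645401)
top speed 40 ((-105.5244369506836, 13.939069747924805), (33.25062942504883, 12.682771682739258), 40.398216247558594)
20 [ 0.01694397 -0.06756493]
scene heat 56 ((-106.33209991455078, 101.39167785644531), (12.815383911132812, 32.71426773071289), 86.23108673095703)
scene speed 43 ((-104.19286346435547, 16.876007080078125), (29.035804748535156, 13.263409614562988), 42.0439338684082)
120 [ 0.02504962 -0.06245577]
```

View pics/fin.png

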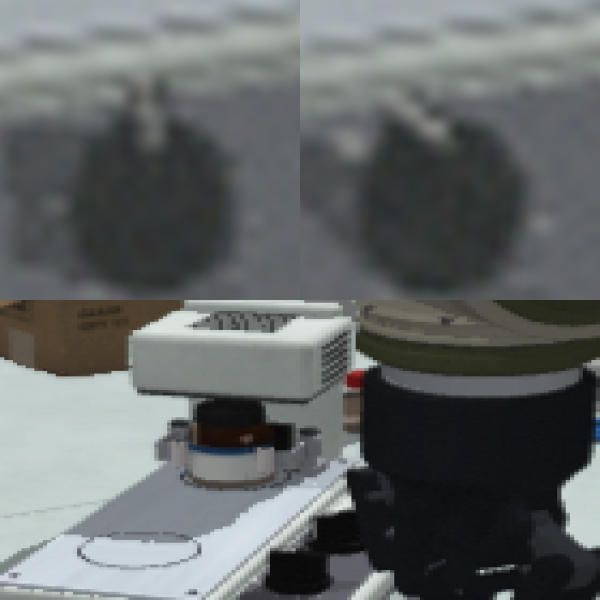

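The jar is under the canopy with the rollers closed behind it, at about (230, 440) in the last picture. The heat pointer at (150, 110) lies along shaker +x, and the speed pointer at (417, 117) lies 45° anticlockwise from it.

```bash
python3 -c "
from bench import env
print(env.job_done())"
```

```text
the job is handed in; nothing more can be done
None
```

The job is handed in: the jar is home against the stop (last push about 11 N, the jar did not move further), then the heat and speed dials were turned to their long marks, which the last picture confirms; the arm is clear of everything at about 18 s.

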